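Lock the slide stainer's carousel with its retaining clip

TASK

Reassemble the slide stainer: slip the thick steel collar from the tray over the spindle so that it sits flat on the hub, then push the open retaining clip sideways into the spindle groove just above the collar until it snaps in and is fully home. Lean on the clip firmly once it is home (about 10 to 18 N, never more than 25 N between clip and stainer), let go, and leave the washer and the small spacer where they lie in the tray.

Things in the scene. Friction and masses are not known exactly. Their poses are not given: they have to be found in the camera images.
- stainer: Bench-top slide stainer, fixed, left or right, turned up to 35 degrees: white housing 160 x 140 mm, 50 mm high; grey carousel disc 140 mm across (top at 60 mm, black slide holders near its rim up to 68 mm); aluminium hub 52 mm across (top at 74 mm); upright steel spindle 26 mm in diameter, its tapered tip ending at 118 mm. Origin: centre of its underside; x along the 160 mm side (control knob at -x), z up.
- hub_top (a point): Centre of the hub's flat top face, 74 mm above the bench: the collar's underside belongs at this height, round the spindle. The spindle stands in a dark slot and floats along the stainer's x: it can stand up to 10 mm off centre, is pushed along by about 3 N, stays where it is left, and is rigid at the end of its play and sideways.
- groove (a point): A point of the floating spindle, on its axis, at mid-height of the round groove, 99.5 mm above the bench. The groove is 18 mm in diameter at its bottom and 8 mm high (95.5 to 103.5 mm above the bench), with the full 26 mm spindle above it; it runs all round, so a clip may enter from any side; it goes in straightest along the slot (the stainer's x).
- tray: Shallow aluminium parts tray, fixed, 220 x 280 mm, floor 3 mm thick, rim 8 mm high. Origin: centre of its underside; its long side runs along its y.
- collar: Thick plain steel collar, about 180 g: outside 52 mm, bore 29 mm, 22 mm high, standing on end on the tray. Origin: centre of its underside; z is its bore axis. On the hub its top stands at 96 mm, half a millimetre above the groove's lower edge, so that the clip can slide on it into the groove.
- collar_base (a point): Centre of the collar's underside.
- clip: Open dark spring-steel retaining clip, about 75 g, flat on the tray: a plate 5 mm thick, 32 mm wide, two sprung jaws open to its +x (ends at x = +9.5 mm, mouth 14.5 mm between the noses) and a stem towards -x (to x = -42 mm) with an upright finger tab. Origin: on its underside, at the centre of the circle the jaws close round; z up. Its back edge, which stops on the groove's bottom, is at x = -9.3 mm.
- clip_seat (a point): Clip's centre at half its thickness (2.5 mm above its origin): on the spindle axis when home. The noses meet the groove's bottom about 12.5 mm before home; it takes some 4 to 12 N to push them over it, after which the clip goes on until its back edge stops. While it is pushed the floating spindle may first give way by up to 20 mm.
- clip_tab (a point): In the middle of the clip's finger tab, 33 mm behind the clip's origin (-x) and 24 mm above its underside. The tab is 10 mm thick along the clip's y, 18 mm long along its x (x = -42 to -24 mm), and its top is 36 mm above the clip's underside; grip it across y.
- washer: Flat steel washer, 28 mm across, 4 mm thick, in the tray; not needed. Origin: centre of its underside.
- spacer: Small aluminium spacer, 24 mm across, 14 mm high, in the tray; not needed. Origin: centre of its underside.

How it is judged:
By the outcome, as a careful person would: the job done as asked, in the order asked, and still so for the second after the job is handed in, with the robot touching nothing.
It also fails if it takes over 64 s, if anything falls off the work surface, if the arm or the gripper's body presses on something with over 40 N, if the wrist force passes 120 N, or if a joint passes its speed limit or range.

ROBOT

A 6-joint arm with a two-finger parallel gripper is mounted at the origin on the work surface. World frame = base frame: x ahead of the robot, y to its left, z up, the work surface at z = 0. Lengths are in mm, angles in rad, forces in N, time in s.
With the tool pointing down it reaches from about 350 to 775 mm from the base axis. Payload 7.3 kg.
Tool frame: the origin (TCP) lies on the centre line of the jaws, within the pads' length; the fingertips stand 17 mm ahead of it and the grasp point (between the pads) lies 2 mm behind it; z points along the fingers, y is the line along which they close (so a half turn about z gives the same grasp; the last joint's range is limited). The gripper opens to 92 mm and grips with 3 to 60 N. Pads are 19 mm wide; open, the fingers measure 130 mm over their backs; the gripper's body (75 mm by 190 mm) begins 47 mm behind the grasp point.
Start: joints at [1.138, 0.342, 1.524, -0, 1.275, -0.146], TCP at [148.498, 503.579, 243.741] pointing down, gripper open.
Joint ranges: [-2.53, 2.53], [-0.77, 2.02], [0.04, 2.7], [-1, 4.14], [0.28, 2.66], [-3.11, 3.11]. Speed limits (rad/s): [2.57, 2.57, 3.14, 3.14, 3.14, 3.14].

INTERFACE

Orientations are given as [roll, pitch, yaw] about the fixed x, y, z axes, in that order (R = Rz(yaw) Ry(pitch) Rx(roll)).
In Python, from plant import bot gives the robot as it stands. The module is installed in compiled form; this text tells all that it offers.
- The arm moves only by the shell command python3 -m pendant 'ROWS'. ROWS is JSON, a list of rows, each a list of 3 entries, a list of its own where there are three numbers: the shift along the world's x, y, z as a fraction of full scale, then the turn, a rotation vector about the world's x, y, z as a fraction of full scale, then the opening, from -1 (shut) to 1 (fully open), so that 0 is half open. In form: [[[tx, ty, tz], [rx, ry, rz], claw], ...]. A call has exactly 10 rows; each row shifts and turns the commanded pose from where the row before left it; what a row does not reach is not made up. Full scale, the value 1, is 30 mm for a shift and 0.12 rad for a turn. A row lasts 1/12 s, in which the tool goes at most 41.7 mm and 7.16 degrees, less where a joint would pass 70% of its speed; a pose out of reach is approached as far as the arm can. A call with a number of a shift or a turn outside -1 to 1 is refused whole. A call with a gripper value outside its range is refused whole. The fingers move at their own pace and stop on an object; the grip force is fixed at half the most. Time passes only in rows, so rows that do not move let the fingers close, or fill a call up. It gives the time, the measured TCP pose, the force, the opening and the grip force at its end, in the units of the state.
- bot.get_obs(): the state, without advancing time (a new reading comes with each control period).
- bot.capture(name): name is "scene" or "top" or "wrist"; returns the picture (400x640x3 uint8, blue, green, red); there is no depth.
- bot.camera_params(name): a dict with "fovy" (degrees; the focal length in pixels is half the picture's height over the tangent of half this angle, whatever the lens; pixels are square), "cx", "cy" (the principal point, pixels), "distortion" ([k1, k2, p1, p2, k3] as OpenCV has them; the pictures are not rectified), "camera_from_world" (4x4, takes a point from world to camera coordinates). Camera axes: x right, y down, z forward; pixel columns grow to the right and rows downward; lengths in mm; the calibration is good to about 2 mm. A picture is of the moment at which its call begins: read the wrist's pose just before it. camera_params takes no time and is no camera call; for the wrist camera it gives the pose at the moment of the call.
- bot.close_job(): hands the job in; it is judged then, once.
The state is a dict: "time": time; "joint_positions": joint angles; "dq": joint speeds; "tau": joint torques, N m; "tool_pos": TCP position; "tcp_rot": TCP orientation; "contact_force": force on the tool from outside, world axes, zero at the start; "moment": the same for the moment, N m; "grip_width": finger opening in mm; "finger_force": force on a finger pad.
Only numpy, scipy, OpenCV 4.12 (cv2) and the standard library are available. Lean on these libraries where they do the work, as an engineer would, in place of code of your own. Each camera call takes 0.05 s, during which the arm holds its last target. There are 200 camera calls.

## Working session

There is one attempt and no reset: what is moved stays moved. The work goes in short steps, Python scripts to look and compute and a shell command to move; the robot and the scene stay as the last step left them, time stands still between calls to the robot, and variables do not carry over. Pictures are saved under pics/ and viewed, at most 10 in all, crops included, and the job is handed in when it is done.

```bash
mkdir -p pics
cat > h.py <<'E'
import numpy as np, cv2
from plant import bot
def cam(n):
    p=bot.camera_params(n); f=200/np.tan(np.radians(p["fovy"])/2)
    K=np.array([[f,0,p["cx"]],[0,f,p["cy"]],[0,0,1]]); return K,np.array(p["distortion"],float),np.array(p["camera_from_world"])
def ray(c,uv):
    K,D,T=c; q=cv2.undistortPoints(np.array(uv,float).reshape(-1,1,2),K,D).reshape(-1,2)
    d=np.c_[q,np.ones(len(q))]@T[:3,:3]; o=-T[:3,:3].T@T[:3,3]; return o,d
def onz(c,uv,z):
    o,d=ray(c,uv); return o+d*((z-o[2])/d[:,2])[:,None]
def proj(c,X):
    K,D,T=c; return cv2.projectPoints(np.array(X,float).reshape(-1,1,3),cv2.Rodrigues(T[:3,:3])[0],T[:3,3],K,D)[0].reshape(-1,2)
E
python3 - <<'E'
from h import *
print(bot.get_obs())
a=bot.capture("top"); cv2.imwrite("pics/top.png",a)
b=bot.capture("scene"); cv2.imwrite("pics/scene.png",b)
for n in("top","scene"):
    c=cam(n);print(n,c[0][0,0],-c[2][:3,:3].T@c[2][:3,3])
E
```

```text
{'time': 0.0, 'joint_positions': array([ 1.13801830e+00,  3.42695611e-01,  1.52497471e+00, -4.71275002e-05,
        1.27538317e+00, -1.45984841e-01]), 'dq': array([-0.00064304,  0.00073435,  0.00051223,  0.00096448,  0.00210147,
        0.00140543]), 'tau': array([-8.28740008e-05, -4.31245816e+01, -2.44216669e+01,  7.17364135e-02,
        5.59779222e-02, -1.17519794e-04]), 'tool_pos': array([148.34228851, 503.23088154, 243.07377318]), 'tcp_rot': array([-3.14014080e+00, -1.67916754e-04,  2.85481310e+00]), 'contact_force': array([0.40329276, 0.0390403 , 0.73649574]), 'moment': array([0.02984317, 0.00305756, 0.0032427 ]), 'finger_force': 0.0, 'grip_width': 91.685243166655}
top 404.49558195099723 [538.31678931 -26.07637141 834.18472219]
scene 373.187637354928 [1020.65696639  349.99411118  518.00098836]
```

View pics/top.png

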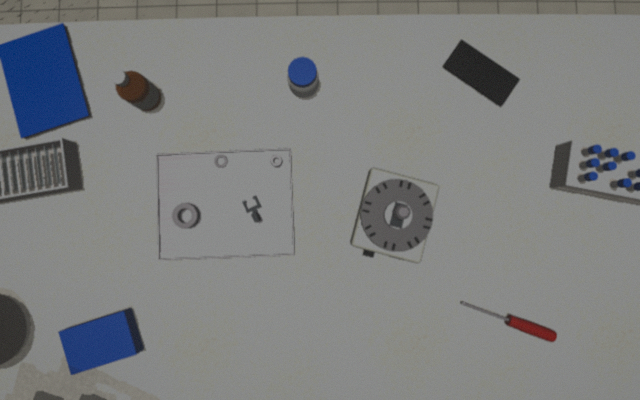

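View pics/scene.png

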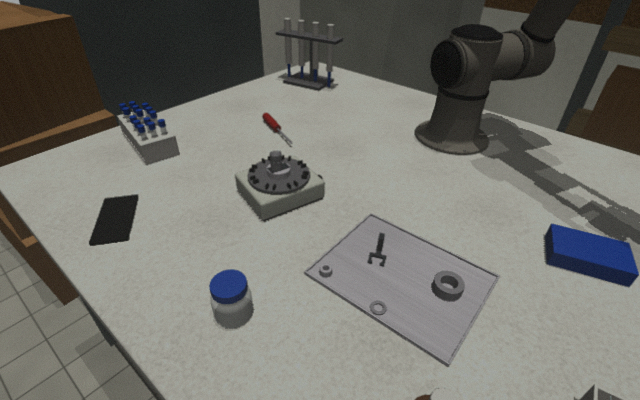

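The top view shows the tray at (158–294, 150–259) with collar (186,215), clip (253,208), washer (221,161) and spacer (277,161). The stainer is at about (396,215), knob at (369,253), spindle tip near (403,212). The scene view agrees.

Run:
```python
from h import *
a=cv2.imread("pics/top.png"); c=cam("top")
s=lambda x0,y0,w,h,k:cv2.resize(a[y0:y0+h,x0:x0+w],None,fx=k,fy=k,interpolation=cv2.INTER_CUBIC)
m=np.hstack([s(230,185,45,45,8),s(345,160,100,110,4)[:360]]); 
m=cv2.convertScaleAbs(m,alpha=1.5); cv2.imwrite("pics/m.png",m)
print("collar top",onz(c,[[186,215]],25),"clip",onz(c,[[253,208]],5.5))
print("tip",onz(c,[[403,212]],118),"disc",onz(c,[[396.5,215]],60),"knob",onz(c,[[369,253]],25))
print("tray",onz(c,[[158,154],[290,150],[294,258],[160,259]],8))
```

```text
collar top [[549.17801547 244.75479477  25.        ]] clip [[561.83347353 112.92649504   5.5       ]]
tip [[ 547.56367388 -171.58642843  118.        ]] disc [[ 542.77056561 -170.76378526   60.        ]] knob [[ 468.28680453 -120.69866369   25.        ]]
tray [[676.52516107 309.53667771   8.        ]
 [680.12243162  35.49012412   8.        ]
 [458.97591225  29.79092142   8.        ]
 [460.27288907 303.99441036   8.        ]]
```

View pics/m.png

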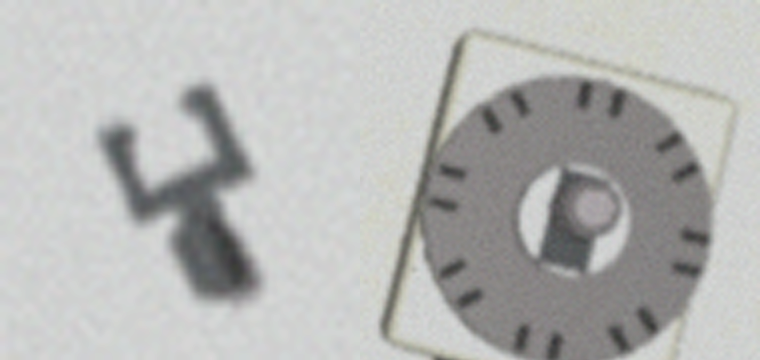

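```bash
python3 -m pendant '[[[1,-0.64,0],[0,0,0],1],[[1,-0.64,0],[0,0,0],1],[[1,-0.64,0],[0,0,0],1],[[1,-0.64,0],[0,0,0],1],[[1,-0.64,0],[0,0,0],1],[[1,-0.64,0],[0,0,0],1],[[1,-0.64,0],[0,0,0],1],[[1,-0.64,0],[0,0,0],1],[[1,-0.64,0],[0,0,0],1],[[1,-0.64,0],[0,0,0],1]]'
python3 -m pendant '[[[0.84,-0.55,-0.3],[0,0,0.1],1],[[0.84,-0.55,-0.3],[0,0,0.1],1],[[0.84,-0.55,-0.3],[0,0,0.1],1],[[0.84,-0.55,-0.3],[0,0,0.1],1],[[0,0,0],[0,0,0],1],[[0,0,0],[0,0,0],1],[[0,0,0],[0,0,0],1],[[0,0,0],[0,0,0],1],[[0,0,0],[0,0,0],1],[[0,0,0],[0,0,0],1]]'
python3 - <<'E'
from h import *
c=cam("wrist"); a=bot.capture("wrist"); cv2.imwrite("pics/w1.png",a)
np.savez("w1.npz",K=c[0],D=c[1],T=c[2])
print(bot.get_obs()["tool_pos"],-c[2][:3,:3].T@c[2][:3,3],c[0][0,0],c[2][:3,:3])
E
```

```text
time: 0.93
tool_pos: [449.6, 310.3, 243.4]
tcp_rot: [-3.141, -0.001, 2.855]
contact_force: [1.0, 1.0, -0.0]
grip_width: 91.5
finger_force: 0.0
time: 1.77
tool_pos: [548.7, 246.4, 208.3]
tcp_rot: [3.141, 0.001, 2.904]
contact_force: [-0.2, 0.2, 0.3]
grip_width: 91.7
finger_force: 0.0
[548.8091984  246.30398721 208.31473968] [486.43581088 261.72959514 348.929858  ] 286.0194938642951 [[ 2.35483619e-01  9.71878260e-01 -3.36392286e-04]
 [ 9.41927245e-01 -2.28141271e-01  2.46423670e-01]
 [ 2.39417062e-01 -5.83455946e-02 -9.69162144e-01]]
```

View pics/w1.png

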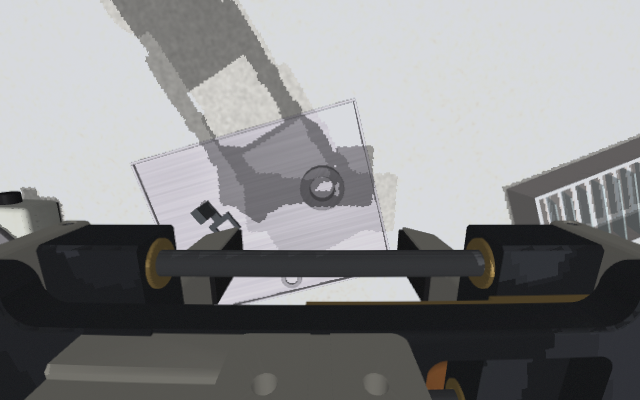

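The wrist view shows the collar at about (322,187) between the fingers, and the clip at (217,218), its tab partly hidden from above. I'll cast rays for both.

Run:
```python
from h import *
z=np.load("w1.npz"); c=(z["K"],z["D"],z["T"])
a=cv2.imread("pics/w1.png"); print("collar",onz(c,[[322,186]],25),onz(c,[[322,188]],14))
g=cv2.cvtColor(a,cv2.COLOR_BGR2GRAY)
m=np.hstack([cv2.resize(g[155:220,285:360],None,fx=5,fy=5,interpolation=cv2.INTER_CUBIC),cv2.resize(g[185:250,180:255],None,fx=5,fy=5,interpolation=cv2.INTER_CUBIC)])
cv2.imwrite("pics/m2.png",m)
```

```text
collar [[547.85001592 249.42148096  25.        ]] [[552.29457012 248.43673461  14.        ]]
```

View pics/m2.png

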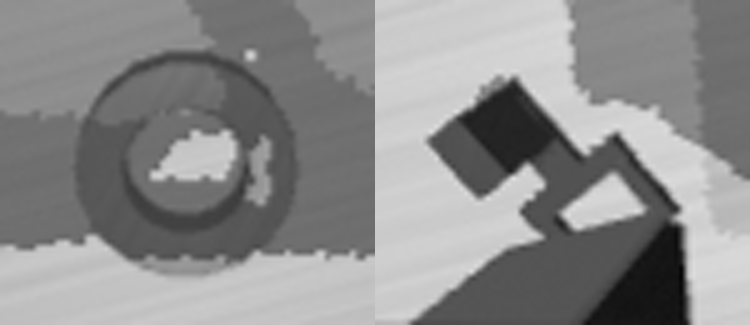

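```bash
python3 -m pendant '[[[0.03,0.03,-0.88],[0,0,0],1],[[0.03,0.03,-0.88],[0,0,0],1],[[0,0,-0.88],[0,0,0],1],[[0,0,-0.88],[0,0,0],1],[[0,0,-0.88],[0,0,0],1],[[0,0,-0.88],[0,0,0],1],[[0,0,-0.88],[0,0,0],1],[[0,0,0],[0,0,0],1],[[0,0,0],[0,0,0],-1],[[0,0,0],[0,0,0],-1]]'
python3 -m pendant '[[[0,0,0],[0,0,0],-1],[[0,0,0],[0,0,0],-1],[[0,0,0],[0,0,0],-1],[[0,0,0],[0,0,0],-1],[[0,0,0],[0,0,0],-1],[[0,0,0],[0,0,0],-1],[[0,0,0],[0,0,0],-1],[[0,0,0],[0,0,0],-1],[[0,0,0],[0,0,0],-1],[[0,0,0],[0,0,0],-1]]'
```

```text
time: 2.65
tool_pos: [551.0, 247.7, 23.1]
tcp_rot: [3.141, 0.0, 2.903]
contact_force: [0.1, -0.6, -0.2]
grip_width: 82.6
finger_force: 0.0
time: 3.48
tool_pos: [551.2, 247.5, 23.1]
tcp_rot: [3.141, 0.0, 2.903]
contact_force: [-0.6, 0.6, 2.9]
grip_width: 51.8
finger_force: 30.0
```

```bash
python3 -m pendant '[[[0,0,0.9],[0,0,0],-1],[[0,0,0.9],[0,0,0],-1],[[0,0,0.9],[0,0,0],-1],[[0,0,0.9],[0,0,0],-1],[[0,0,0.9],[0,0,0],-1],[[0,-1,0.5],[0,0,0],-1],[[0,-1,0.5],[0,0,0],-1],[[0,-1,0.5],[0,0,0],-1],[[0,-1,0.5],[0,0,0],-1],[[0,-1,0.5],[0,0,0],-1]]'
python3 -m pendant '[[[0,-0.95,0],[0,0,0],-1],[[0,-0.95,0],[0,0,0],-1],[[0,-0.95,0],[0,0,0],-1],[[0,-0.95,0],[0,0,0],-1],[[0,-0.95,0],[0,0,0],-1],[[0,-0.95,0],[0,0,0],-1],[[0,-1,0],[0,0,0],-1],[[0,-1,0],[0,0,0],-1],[[0,-1,0],[0,0,0],-1],[[0,0,0],[0,0,0],-1]]'
python3 - <<'E'
from h import *
c=cam("wrist"); a=bot.capture("wrist"); cv2.imwrite("pics/w2.png",a)
np.savez("w2.npz",K=c[0],D=c[1],T=c[2])
o=bot.get_obs();print(o["tool_pos"],o["contact_force"],o["tcp_rot"],-c[2][:3,:3].T@c[2][:3,3])
E
```

```text
time: 4.32
tool_pos: [550.4, 95.9, 233.0]
tcp_rot: [-3.141, -0.001, 2.903]
contact_force: [0.3, -1.2, -1.3]
grip_width: 51.6
finger_force: 30.0
time: 5.15
tool_pos: [550.4, -168.9, 232.0]
tcp_rot: [-3.139, -0.001, 2.898]
contact_force: [0.6, -0.2, -2.0]
grip_width: 51.2
finger_force: 30.0
[ 550.42522138 -166.32524457  231.87792945] [-0.28163638  0.69206728 -1.92060598] [-3.14123541e+00 -1.64894929e-03  2.89885002e+00] [ 488.57163305 -152.85445439  372.61029245]
```

View pics/w2.png

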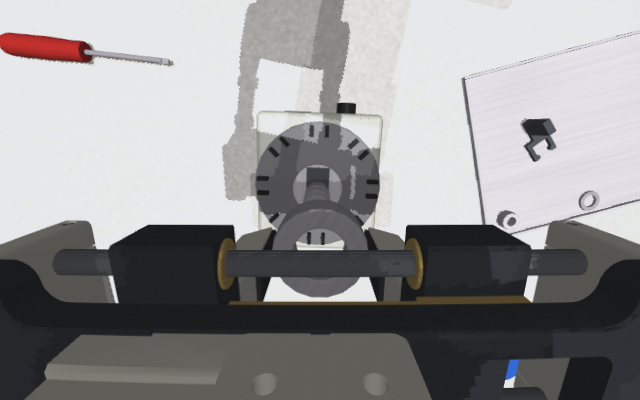

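The picture shows the held collar at (320,252), the hub and slot at (318,187) with the spindle partly hidden by the collar, and the tool well aligned with the housing edges. I'll back off 50 mm along the slot to see the spindle tip.

```bash
python3 -m pendant '[[[0.54,-0.13,0],[0,0,0],-1],[[0.54,-0.13,0],[0,0,0],-1],[[0.54,-0.13,0],[0,0,0],-1],[[0,0,0],[0,0,0],-1],[[0,0,0],[0,0,0],-1],[[0,0,0],[0,0,0],-1],[[0,0,0],[0,0,0],-1],[[0,0,0],[0,0,0],-1],[[0,0,0],[0,0,0],-1],[[0,0,0],[0,0,0],-1]]'
python3 - <<'E'
from h import *
c=cam("wrist"); a=bot.capture("wrist"); cv2.imwrite("pics/w3.png",a)
np.savez("w3.npz",K=c[0],D=c[1],T=c[2])
o=bot.get_obs();print(o["tool_pos"],o["tcp_rot"])
m=np.hstack([cv2.resize(a[80:220,245:395],None,fx=3,fy=3,interpolation=cv2.INTER_CUBIC),cv2.resize(a[180:320,270:380],None,fx=3,fy=3,interpolation=cv2.INTER_CUBIC)])
cv2.imwrite("pics/m3.png",m)
E
```

```text
time: 6.03
tool_pos: [599.4, -175.2, 233.2]
tcp_rot: [3.142, 0.0, 2.903]
contact_force: [0.0, -0.0, -2.2]
grip_width: 51.1
finger_force: 30.0
[ 599.53205475 -175.28113632  233.17395859] [3.14154198e+00 2.80338214e-04 2.90276320e+00]
```

View pics/m3.png

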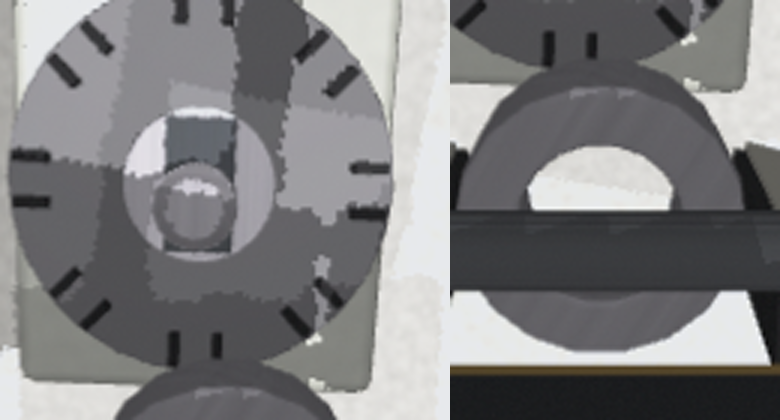

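The tip of the spindle is at about (310.2,148.7), the disc and slot centre are at column 311.7, and the held collar's top face is at (320.2,252.8).

Run:
```python
from h import *
z=np.load("w3.npz"); c=(z["K"],z["D"],z["T"])
tcp=np.array([599.5,-175.3]); yaw=2.903-np.pi; R=np.array([[np.cos(yaw),np.sin(yaw)],[-np.sin(yaw),np.cos(yaw)]])
tip=onz(c,[[310,148.5]],118)[0,:2]; col=onz(c,[[320.2,252.8]],235.1)[0,:2]
hub=onz(c,[[245+199/3,80+184/3]],74)[0,:2]; disc=onz(c,[[245+200.5/3,80+178/3]],60)[0,:2]
for n,p in(("tip",tip),("collar",col),("hub",hub),("disc",disc)): print(n,p,"tool frame:",R@(p-tcp))
b=cv2.imread("pics/top.png"); ct=cam("top")
print("top cam tip",onz(ct,[[404.2,212]],118),"hub",onz(ct,[[398.5,214.8]],74))
# housing edge directions (crop px): left edge, right edge at z=50
e=onz(c,np.array([[10,0],[22,375],[405,0],[370,388]])/3+[245,80],50)
print("edges",e[:,:2])
```

```text
tip [ 550.44625351 -172.04141824] tool frame: [-48.4342477   -8.42686477]
collar [ 597.87084486 -174.41855853] tool frame: [-1.79131949  0.47144459]
hub [ 545.99100277 -171.0436838 ] tool frame: [-52.99908801  -8.510328  ]
disc [ 544.48136148 -170.53537906] tool frame: [-54.58609388  -8.3732044 ]
top cam tip [[ 547.53064526 -173.71584683  118.        ]] hub [[ 543.00683851 -171.92040476   74.        ]]
edges [[ 468.67259149 -221.32723974]
 [ 601.13003933 -256.98809463]
 [ 501.84473381  -85.64924907]
 [ 638.47569798 -125.90886626]]
```

```bash
python3 -m pendant '[[[-0.4,0.024,0],[0,0,0],-1],[[-0.4,0.024,0],[0,0,0],-1],[[-0.4,0.024,0],[0,0,0],-1],[[-0.4,0.024,-0.2],[0,0,0],-1],[[0,0,-0.7],[0,0,0],-1],[[0,0,-0.7],[0,0,0],-1],[[0,0,-0.7],[0,0,0],-1],[[0,0,-0.6],[0,0,0],-1],[[0,0,-0.15],[0,0,0],-1],[[0,0,0],[0,0,0],-1]]'
python3 -m pendant '[[[0,0,-0.05],[0,0,0],-1],[[0,0,-0.05],[0,0,0],-1],[[0,0,-0.05],[0,0,0],-1],[[0,0,-0.05],[0,0,0],-1],[[0,0,-0.05],[0,0,0],-1],[[0,0,-0.05],[0,0,0],-1],[[0,0,-0.05],[0,0,0],-1],[[0,0,0],[0,0,0],-1],[[0,0,0],[0,0,0],-1],[[0,0,0],[0,0,0],-1]]'
```

```text
time: 6.92
tool_pos: [551.0, -172.2, 140.3]
tcp_rot: [3.141, -0.003, 2.903]
contact_force: [0.4, -1.1, -2.0]
grip_width: 51.7
finger_force: 30.0
time: 7.75
tool_pos: [551.7, -172.4, 131.0]
tcp_rot: [3.141, 0.0, 2.903]
contact_force: [0.3, -0.5, -3.3]
grip_width: 51.7
finger_force: 30.0
```

```bash
python3 -m pendant '[[[0,0,-0.07],[0,0,0],-1],[[0,0,-0.07],[0,0,0],-1],[[0,0,-0.07],[0,0,0],-1],[[0,0,-0.07],[0,0,0],-1],[[0,0,-0.07],[0,0,0],-1],[[0,0,-0.07],[0,0,0],-1],[[0,0,-0.07],[0,0,0],-1],[[0,0,0],[0,0,0],-1],[[0,0,0],[0,0,0],-1],[[0,0,0],[0,0,0],-1]]'
```

```text
time: 8.58
tool_pos: [551.8, -172.5, 116.3]
tcp_rot: [3.142, 0.0, 2.903]
contact_force: [0.1, -0.1, -2.6]
grip_width: 51.4
finger_force: 30.0
```

```bash
python3 -m pendant '[[[0,0,-0.09],[0,0,0],-1],[[0,0,-0.09],[0,0,0],-1],[[0,0,-0.09],[0,0,0],-1],[[0,0,-0.09],[0,0,0],-1],[[0,0,-0.09],[0,0,0],-1],[[0,0,-0.09],[0,0,0],-1],[[0,0,-0.09],[0,0,0],-1],[[0,0,0],[0,0,0],-1],[[0,0,0],[0,0,0],-1],[[0,0,0],[0,0,0],-1]]'
python3 -m pendant '[[[0,0,-0.03],[0,0,0],-1],[[0,0,-0.03],[0,0,0],-1],[[0,0,-0.03],[0,0,0],-1],[[0,0,0],[0,0,0],-1],[[0,0,0],[0,0,0],-1],[[0,0,0],[0,0,0],-1],[[0,0,0],[0,0,0],-1],[[0,0,0],[0,0,0],-1],[[0,0,0],[0,0,0],-1],[[0,0,0],[0,0,0],-1]]'
```

```text
time: 9.42
tool_pos: [551.8, -172.5, 97.4]
tcp_rot: [3.142, 0.0, 2.903]
contact_force: [-0.1, -0.5, -1.6]
grip_width: 51.4
finger_force: 30.0
time: 10.25
tool_pos: [551.7, -172.4, 94.7]
tcp_rot: [3.142, 0.0, 2.903]
contact_force: [-0.2, 0.3, -2.7]
grip_width: 51.6
finger_force: 30.0
```

```bash
python3 -m pendant '[[[0,0,-0.02],[0,0,0],-1],[[0,0,0],[0,0,0],-1],[[0,0,0],[0,0,0],1],[[0,0,0],[0,0,0],1],[[0,0,0],[0,0,0],1],[[0,0,0],[0,0,0],1],[[0,0,0],[0,0,0],1],[[0,0,0],[0,0,0],1],[[0,0,0.5],[0,0,0],1],[[0,0,0.9],[0,0,0],1]]'
python3 -m pendant '[[[0,0,0.9],[0,0,0],1],[[0,0,0.9],[0,0,0],1],[[0,0,0.9],[0,0,0],1],[[0.5,0,0.4],[0,0,0],1],[[0.5,0,0],[0,0,0],1],[[0,0,0],[0,0,0],1],[[0,0,0],[0,0,0],1],[[0,0,0],[0,0,0],1],[[0,0,0],[0,0,0],1],[[0,0,0],[0,0,0],1]]'
python3 - <<'E'
from h import *
c=cam("wrist"); a=bot.capture("wrist"); cv2.imwrite("pics/w4.png",a)
np.savez("w4.npz",K=c[0],D=c[1],T=c[2])
o=bot.get_obs();print(o["tool_pos"],o["tcp_rot"])
m=np.hstack([cv2.resize(a[80:220,245:395],None,fx=3,fy=3,interpolation=cv2.INTER_CUBIC),cv2.resize(a[90:160,495:565],None,fx=5,fy=5,interpolation=cv2.INTER_CUBIC)[:420] if 0 else cv2.resize(a[80:220,480:590],None,fx=3,fy=3,interpolation=cv2.INTER_CUBIC)])
cv2.imwrite("pics/m4.png",m)
E
```

```text
time: 11.08
tool_pos: [549.9, -171.7, 133.6]
tcp_rot: [3.14, -0.006, 2.903]
contact_force: [0.5, 0.1, 0.4]
grip_width: 91.1
finger_force: 0.0
time: 11.92
tool_pos: [581.0, -172.4, 228.6]
tcp_rot: [3.141, -0.001, 2.903]
contact_force: [-0.4, 1.1, -0.1]
grip_width: 92.0
finger_force: 0.0
[ 581.14630824 -172.43739427  228.73026052] [ 3.14137821e+00 -8.92199725e-04  2.90256015e+00]
```

View pics/m4.png

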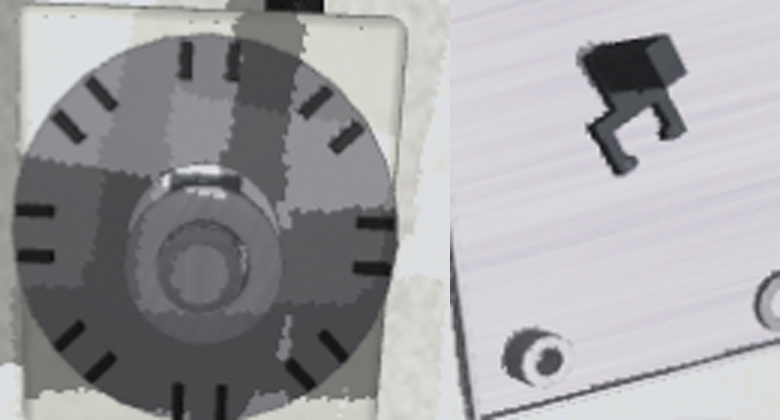

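The collar sits concentrically round the spindle on the hub; the spindle tip is at crop (202,265), which is px (312.3,168.3), and the clip's tab top at px (551,101).

Run:
```python
from h import *
L=lambda n:(lambda z:(z["K"],z["D"],z["T"]))(np.load(n))
c1,c4=L("w1.npz"),L("w4.npz")
print("spindle",onz(c4,[[312.3,168.3]],118))
e=onz(c4,np.array([[20,8],[405,18],[18,390],[375,400]])/3+[245,80],50)[:,:2]
print("front edge yaw",np.arctan2(*((e[0]-e[1])*[1,1])[::-1])+np.pi/2, e)
q=np.array([[428-375,140],[464-375,122],[513-375,172],[480-375,198]])/5+[180,185]
t=onz(c1,q,39)[:,:2]; print("tab top w1",t.mean(0),"yaw",[np.arctan2(*(t[2]-t[1])[::-1]),np.arctan2(*(t[3]-t[0])[::-1])])
print("tab top w4",onz(c4,[[551,100.7]],39))
r=lambda x,y:[480+(x-450)/3,80+y/3]
n=onz(c4,[r(625,168),r(678,130)],8)[:,:2]; print("noses",n,n.mean(0))
```

```text
spindle [[ 548.73982085 -171.16275431  118.        ]]
front edge yaw -0.2642824729152464 [[ 454.28257094 -214.88493479]
 [ 489.46812934  -84.86292847]
 [ 586.86724824 -255.92857016]
 [ 623.5242063  -122.53623146]]
tab top w1 [546.67137658 105.82929651] yaw [np.float64(0.4661170965845637), np.float64(0.4116900296402219)]
tab top w4 [[546.90313098 102.41039954  39.        ]]
noses [[588.68593351 108.17032067]
 [578.2053194  131.52701208]] [583.44562646 119.84866637]
```

```bash
python3 -m pendant '[[[-0.02,0.96,0],[0,0,0.54],1],[[-0.02,0.96,0],[0,0,0.54],1],[[-0.02,0.96,0],[0,0,0.54],1],[[-0.02,0.96,0],[0,0,0.54],1],[[-0.02,0.96,0],[0,0,0.54],1],[[-0.02,0.96,0],[0,0,0.54],1],[[-0.02,0.96,0],[0,0,0.54],1],[[-0.02,0.96,0],[0,0,0.54],1],[[-0.02,0.96,0],[0,0,0.54],1],[[-0.02,0.96,0],[0,0,0.54],1]]'
python3 -m pendant '[[[0,0,-0.3],[0,0,0],0],[[0,0,-0.3],[0,0,0],0],[[0,0,0],[0,0,0],0],[[0,0,0],[0,0,0],0],[[0,0,0],[0,0,0],0],[[0,0,0],[0,0,0],0],[[0,0,0],[0,0,0],0],[[0,0,0],[0,0,0],0],[[0,0,0],[0,0,0],0],[[0,0,0],[0,0,0],0]]'
python3 - <<'E'
from h import *
c=cam("wrist"); a=bot.capture("wrist"); cv2.imwrite("pics/w5.png",a)
np.savez("w5.npz",K=c[0],D=c[1],T=c[2])
o=bot.get_obs();print(o["tool_pos"],o["tcp_rot"],o["joint_positions"])
p=proj(c,[[547,104,39]])[0].astype(int);print(p)
y0=max(p[1]-50,0);x0=p[0]-60
cv2.imwrite("pics/m5.png",cv2.resize(a[y0:y0+110,x0:x0+120],None,fx=5,fy=5,interpolation=cv2.INTER_CUBIC));print(x0,y0)
E
```

```text
time: 12.8
tool_pos: [575.2, 116.8, 229.1]
tcp_rot: [3.142, -0.0, -2.729]
contact_force: [-0.1, 0.3, -0.5]
grip_width: 91.8
finger_force: 0.0
time: 13.63
tool_pos: [575.8, 115.4, 211.2]
tcp_rot: [3.142, 0.0, -2.733]
contact_force: [0.0, 1.0, -0.5]
grip_width: 45.6
finger_force: 0.0
[575.7391713  115.4903789  211.11771673] [ 3.14157307e+00  1.31593072e-04 -2.73250273e+00] [ 6.74581903e-02  4.81669226e-01  1.39689266e+00  6.56269496e-05
  1.26291334e+00 -1.91244794e+00]
[321 161]
261 111
```

View pics/m5.png

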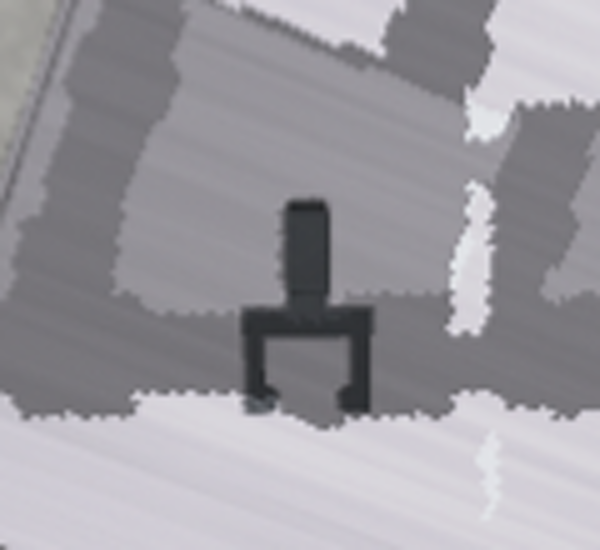

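The clip is square to the tool: tab top centre at px (322.5,161.8), jaws spanning columns 309.6–335.4 and ending at row 193.4.

Run:
```python
from h import *
z=np.load("w5.npz"); c=(z["K"],z["D"],z["T"])
tcp=np.array([575.74,115.49]); y=-2.7325+np.pi; R=np.array([[np.cos(y),np.sin(y)],[-np.sin(y),np.cos(y)]])
tab=onz(c,[[322.5,161.8]],39)[0,:2]; j=onz(c,[[322.5,193.4]],8)[0,:2]
jl=onz(c,[[322.5,173.2]],8)[0,:2]
for p in(tab,j,jl): print(p,R@(p-tcp))
```

```text
[546.60621469 104.95925815] [-30.91861425   1.92698286]
[585.02186812 121.97636191] [11.09607376  2.25900727]
[562.11729646 111.99401722] [-13.88920855   2.21129668]
```

```bash
python3 -m pendant '[[[-0.32,-0.12,-0.87],[0,0,0],0],[[-0.32,-0.12,-0.87],[0,0,0],0],[[-0.32,-0.12,-0.87],[0,0,0],0],[[0,0,-0.87],[0,0,0],0],[[0,0,-0.87],[0,0,0],0],[[0,0,-0.87],[0,0,0],0],[[0,0,-0.87],[0,0,0],0],[[0,0,0],[0,0,0],0],[[0,0,0],[0,0,0],-1],[[0,0,0],[0,0,0],-1]]'
python3 -m pendant '[[[0,0,0],[0,0,0],-1],[[0,0,0],[0,0,0],-1],[[0,0,0],[0,0,0],-1],[[0,0,0],[0,0,0],-1],[[0,0,0],[0,0,0],-1],[[0,0,0],[0,0,0],-1],[[0,0,0],[0,0,0],-1],[[0,0,0],[0,0,0],-1],[[0,0,0],[0,0,0],-1],[[0,0,0],[0,0,0],-1]]'
```

```text
time: 14.52
tool_pos: [547.8, 104.8, 29.6]
tcp_rot: [-3.141, 0.002, -2.732]
contact_force: [0.5, -0.2, -0.9]
grip_width: 36.8
finger_force: 0.0
time: 15.35
tool_pos: [547.3, 104.8, 29.2]
tcp_rot: [-3.141, 0.001, -2.732]
contact_force: [-0.8, 0.0, 5.4]
grip_width: 9.7
finger_force: 30.0
```

```bash
python3 -m pendant '[[[0,0,0.9],[0,0,0],-1],[[0,0,0.9],[0,0,0],-1],[[0,0,0.9],[0,0,0],-1],[[0,0,0.9],[0,0,0],-1],[[-0.2,-0.72,0.35],[0,0,-0.55],-1],[[-0.2,-0.72,0.35],[0,0,-0.55],-1],[[-0.2,-0.72,0.35],[0,0,-0.55],-1],[[-0.2,-0.72,0.35],[0,0,-0.55],-1],[[-0.2,-0.72,0.35],[0,0,-0.55],-1],[[-0.2,-0.72,0.35],[0,0,-0.55],-1]]'
python3 -m pendant '[[[-0.2,-0.71,0],[0,0,-0.37],-1],[[-0.2,-0.71,0],[0,0,-0.37],-1],[[-0.2,-0.71,0],[0,0,-0.37],-1],[[-0.2,-0.71,0],[0,0,-0.37],-1],[[-0.2,-0.71,0],[0,0,-0.37],-1],[[-0.2,-0.71,0],[0,0,-0.37],-1],[[0,0,0],[0,0,0],-1],[[0,0,0],[0,0,0],-1],[[0,0,0],[0,0,0],-1],[[0,0,0],[0,0,0],-1]]'
python3 - <<'E'
from h import *
o=bot.get_obs();print(o["tool_pos"],o["tcp_rot"],o["contact_force"])
a=bot.capture("wrist"); cv2.imwrite("pics/w6.png",a); b=bot.capture("top"); cv2.imwrite("pics/t6.png",b)
e=cv2.resize(b[150:270,320:460],None,fx=4,fy=4,interpolation=cv2.INTER_CUBIC)
cv2.imwrite("pics/m6.png",e)
E
```

```text
time: 16.18
tool_pos: [510.3, -25.8, 199.8]
tcp_rot: [3.141, -0.0, -3.132]
contact_force: [0.2, 0.0, -0.8]
grip_width: 9.9
finger_force: 30.0
time: 17.02
tool_pos: [475.0, -151.8, 199.3]
tcp_rot: [3.141, -0.0, 2.89]
contact_force: [0.4, -0.5, -1.2]
grip_width: 9.7
finger_force: 30.0
[ 474.99967712 -151.84739113  199.31601066] [ 3.14118980e+00 -1.63679865e-04  2.88962341e+00] [ 0.40152466 -0.53218178 -1.18520566]
```

View pics/w6.png

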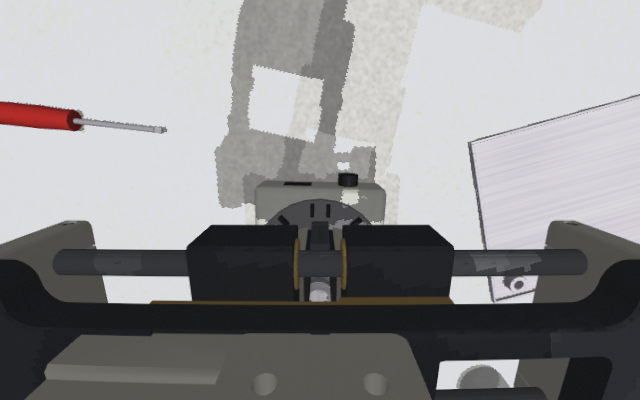

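The wrist view shows the housing's front edge level in the picture at row 183 and the spindle tip between the fingers at (319,291), so the tool is in line with the slot.

```bash
python3 -m pendant '[[[0,-0.02,-0.8],[0,0,0],-1],[[0,0,-0.8],[0,0,0],-1],[[0,0,-0.8],[0,0,0],-1],[[0,0,-0.13],[0,0,0],-1],[[0,0,0],[0,0,0],-1],[[0,0,0],[0,0,0],-1],[[0,0,0],[0,0,0],-1],[[0,0,0],[0,0,0],-1],[[0,0,0],[0,0,0],-1],[[0,0,0],[0,0,0],-1]]'
python3 - <<'E'
from h import *
o=bot.get_obs();print(o["tool_pos"],o["tcp_rot"],o["contact_force"])
c=cam("wrist"); a=bot.capture("wrist"); cv2.imwrite("pics/w7.png",a)
# edge of housing front (top face begins): strongest vertical gradient per column in w6
g=cv2.GaussianBlur(cv2.cvtColor(cv2.imread("pics/w6.png"),cv2.COLOR_BGR2GRAY),(3,3),0).astype(float)
for x in range(265,380,12): 
    d=np.abs(np.diff(g[172:212,x])); k=np.argsort(d)[-3:]; print(x,sorted(k+172))
E
```

```text
time: 17.95
tool_pos: [475.2, -153.4, 124.2]
tcp_rot: [-3.141, 0.001, 2.888]
contact_force: [-0.2, 0.0, -0.1]
grip_width: 9.8
finger_force: 30.0
[ 475.23061006 -153.38861926  124.18577392] [-3.14139661e+00  1.40349098e-03  2.88840282e+00] [-0.24902531  0.02049576 -0.12038705]
265 [np.int64(178), np.int64(179), np.int64(180)]
277 [np.int64(175), np.int64(179), np.int64(180)]
289 [np.int64(180), np.int64(181), np.int64(184)]
301 [np.int64(180), np.int64(181), np.int64(185)]
313 [np.int64(198), np.int64(199), np.int64(203)]
325 [np.int64(181), np.int64(198), np.int64(199)]
337 [np.int64(172), np.int64(200), np.int64(201)]
349 [np.int64(172), np.int64(204), np.int64(205)]
361 [np.int64(178), np.int64(181), np.int64(182)]
373 [np.int64(179), np.int64(181), np.int64(182)]
```

```bash
python3 -m pendant '[[[0.01,0.04,-0.025],[0,0,-0.1],-1],[[0,0,0],[0,0,0],-1],[[0.13,-0.035,0],[0,0,0],-1],[[0.13,-0.035,0],[0,0,0],-1],[[0.13,-0.035,0],[0,0,0],-1],[[0.13,-0.035,0],[0,0,0],-1],[[0.13,-0.035,0],[0,0,0],-1],[[0.13,-0.035,0],[0,0,0],-1],[[0,0,0],[0,0,0],-1],[[0,0,0],[0,0,0],-1]]'
```

```text
time: 18.83
tool_pos: [498.7, -158.3, 122.5]
tcp_rot: [3.141, -0.0, 2.876]
contact_force: [0.3, 0.4, -0.2]
grip_width: 9.8
finger_force: 30.0
```

```bash
python3 -m pendant '[[[0.032,-0.009,0.02],[0,0,0],-1],[[0.032,-0.009,0],[0,0,0],-1],[[0.032,-0.009,0],[0,0,0],-1],[[0.032,-0.009,0],[0,0,0],-1],[[0.032,-0.009,0],[0,0,0],-1],[[0.032,-0.009,0],[0,0,0],-1],[[0.032,-0.009,0],[0,0,0],-1],[[0,0,0],[0,0,0],-1],[[0,0,0],[0,0,0],-1],[[0,0,0],[0,0,0],-1]]'
```

```text
time: 19.67
tool_pos: [505.3, -160.2, 123.3]
tcp_rot: [3.141, -0.0, 2.876]
contact_force: [-0.6, 0.3, -1.6]
grip_width: 9.9
finger_force: 30.0
```

```bash
python3 -m pendant '[[[0.032,-0.009,0],[0,0,0],-1],[[0.032,-0.009,0],[0,0,0],-1],[[0.032,-0.009,0],[0,0,0],-1],[[0.032,-0.009,0],[0,0,0],-1],[[0,0,0],[0,0,0],-1],[[0,0,0],[0,0,0],-1],[[0,0,0],[0,0,0],-1],[[0,0,0],[0,0,0],-1],[[0,0,0],[0,0,0],-1],[[0,0,0],[0,0,0],-1]]'
```

```text
time: 20.5
tool_pos: [509.0, -161.3, 123.2]
tcp_rot: [3.142, -0.0, 2.876]
contact_force: [-3.2, -1.5, -0.8]
grip_width: 9.8
finger_force: 30.0
```

```bash
python3 -m pendant '[[[0.032,-0.009,0],[0,0,0],-1],[[0.032,-0.009,0],[0,0,0],-1],[[0.032,-0.009,0],[0,0,0],-1],[[0,0,0],[0,0,0],-1],[[0,0,0],[0,0,0],-1],[[0,0,0],[0,0,0],-1],[[0,0,0],[0,0,0],-1],[[0,0,0],[0,0,0],-1],[[0,0,0],[0,0,0],-1],[[0,0,0],[0,0,0],-1]]'; python3 -c "
from h import *
o=bot.get_obs();print(o['contact_force'],o['moment'])"
```

```text
time: 21.33
tool_pos: [512.0, -162.1, 123.2]
tcp_rot: [3.141, -0.0, 2.876]
contact_force: [-4.0, -1.7, -1.7]
grip_width: 10.0
finger_force: 30.0
[-4.03775947 -1.71098269 -1.71916263] [-0.27579696  0.72263129 -0.10820948]
```

```bash
python3 -m pendant '[[[0.028,-0.026,0],[0,0,0],-1],[[0.032,-0.009,0],[0,0,0],-1],[[0.032,-0.009,0],[0,0,0],-1],[[0.032,-0.009,0],[0,0,0],-1],[[0,0,0],[0,0,0],-1],[[0,0,0],[0,0,0],-1],[[0,0,0],[0,0,0],-1],[[0,0,0],[0,0,0],-1],[[0,0,0],[0,0,0],-1],[[0,0,0],[0,0,0],-1]]'
```

```text
time: 22.17
tool_pos: [515.1, -163.0, 122.9]
tcp_rot: [3.141, -0.002, 2.877]
contact_force: [-5.7, 0.8, -2.4]
grip_width: 10.0
finger_force: 30.0
```

```bash
python3 -m pendant '[[[0.032,-0.009,0],[0,0,0],-1],[[0.032,-0.009,0],[0,0,0],-1],[[0,0,0],[0,0,0],-1],[[0,0,0],[0,0,0],-1],[[0,0,0],[0,0,0],-1],[[0,0,0],[0,0,0],-1],[[0,0,0],[0,0,0],-1],[[0,0,0],[0,0,0],-1],[[0,0,0],[0,0,0],-1],[[0,0,0],[0,0,0],-1]]'
```

```text
time: 23.0
tool_pos: [517.7, -164.2, 123.3]
tcp_rot: [3.141, 0.0, 2.876]
contact_force: [-2.8, 1.0, -1.6]
grip_width: 9.7
finger_force: 30.0
```

```bash
python3 -m pendant '[[[0.032,-0.009,0],[0,0,0],-1],[[0.032,-0.009,0],[0,0,0],-1],[[0.032,-0.009,0],[0,0,0],-1],[[0,0,0],[0,0,0],-1],[[0,0,0],[0,0,0],-1],[[0,0,0],[0,0,0],-1],[[0,0,0],[0,0,0],-1],[[0,0,0],[0,0,0],-1],[[0,0,0],[0,0,0],-1],[[0,0,0],[0,0,0],-1]]'
```

```text
time: 23.83
tool_pos: [521.0, -165.3, 123.6]
tcp_rot: [-3.141, 0.001, 2.876]
contact_force: [2.1, -0.1, -0.2]
grip_width: 10.0
finger_force: 30.0
```

```bash
python3 -m pendant '[[[0.032,-0.009,0],[0,0,0],-1],[[0.032,-0.009,0],[0,0,0],-1],[[0.032,-0.009,0],[0,0,0],-1],[[0,0,0],[0,0,0],-1],[[0,0,0],[0,0,0],-1],[[0,0,0],[0,0,0],-1],[[0,0,0],[0,0,0],-1],[[0,0,0],[0,0,0],-1],[[0,0,0],[0,0,0],-1],[[0,0,0],[0,0,0],-1]]'
```

```text
time: 24.67
tool_pos: [523.5, -165.8, 123.3]
tcp_rot: [3.141, 0.0, 2.876]
contact_force: [-0.2, 0.2, -1.1]
grip_width: 9.7
finger_force: 30.0
```

```bash
python3 -m pendant '[[[0.032,-0.009,0],[0,0,0],-1],[[0.032,-0.009,0],[0,0,0],-1],[[0.032,-0.009,0],[0,0,0],-1],[[0,0,0],[0,0,0],-1],[[0,0,0],[0,0,0],-1],[[0,0,0],[0,0,0],-1],[[0,0,0],[0,0,0],-1],[[0,0,0],[0,0,0],-1],[[0,0,0],[0,0,0],-1],[[0,0,0],[0,0,0],-1]]'
```

```text
time: 25.5
tool_pos: [525.4, -166.4, 123.2]
tcp_rot: [3.141, -0.002, 2.876]
contact_force: [-4.0, 1.3, 1.1]
grip_width: 9.8
finger_force: 30.0
```

```bash
python3 -m pendant '[[[0.032,-0.009,0],[0,0,0],-1],[[0.032,-0.009,0],[0,0,0],-1],[[0,0,0],[0,0,0],-1],[[0,0,0],[0,0,0],-1],[[0,0,0],[0,0,0],-1],[[0,0,0],[0,0,0],-1],[[0,0,0],[0,0,0],-1],[[0,0,0],[0,0,0],-1],[[0,0,0],[0,0,0],-1],[[0,0,0],[0,0,0],-1]]'
```

```text
time: 26.33
tool_pos: [525.7, -166.4, 122.8]
tcp_rot: [3.141, -0.006, 2.877]
contact_force: [-9.7, 2.5, 3.8]
grip_width: 9.7
finger_force: 29.9
```

```bash
python3 -m pendant '[[[0.026,-0.007,0],[0,0,0],-1],[[0.012,-0.003,0],[0,0,0],-1],[[0,0,0],[0,0,0],-1],[[0,0,0],[0,0,0],-1],[[0,0,0],[0,0,0],-1],[[0,0,0],[0,0,0],-1],[[0,0,0],[0,0,0],-1],[[0,0,0],[0,0,0],-1],[[0,0,0],[0,0,0],-1],[[0,0,0],[0,0,0],-1]]'; python3 -c "
from h import *
o=bot.get_obs();print(o['contact_force'],o['moment'],o['tool_pos'])
cv2.imwrite('pics/t8.png',bot.capture('top'))
cv2.imwrite('pics/s8.png',bot.capture('scene'))"
```

```text
time: 27.17
tool_pos: [525.9, -166.5, 122.8]
tcp_rot: [3.141, -0.009, 2.877]
contact_force: [-13.3, 3.7, 7.8]
grip_width: 9.6
finger_force: 29.9
[-13.28959982   3.74864977   7.78767805] [ 0.47583747  2.44908888 -0.0396268 ] [ 525.87556286 -166.45325325  122.83868019]
```

```bash
python3 -m pendant '[[[-0.07,0.019,0],[0,0,0],-1],[[-0.068,0.018,0],[0,0,0],-1],[[0,0,0],[0,0,0],-1],[[0,0,0],[0,0,0],-1],[[0,0,0],[0,0,0],-1],[[0,0,0],[0,0,0],-1],[[0,0,0],[0,0,0],-1],[[0,0,0],[0,0,0],-1],[[0,0,0],[0,0,0],-1],[[0,0,0],[0,0,0],-1]]'; python3 -m pendant '[[[-0.032,0.009,0],[0,0,0],-1],[[0,0,0],[0,0,0],-1],[[0,0,0],[0,0,0],-1],[[0,0,0],[0,0,0],-1],[[0,0,0],[0,0,0],-1],[[0,0,0],[0,0,0],-1],[[0,0,0],[0,0,0],-1],[[0,0,0],[0,0,0],-1],[[0,0,0],[0,0,0],-1],[[0,0,0],[0,0,0],-1]]'
```

```text
time: 28.1
tool_pos: [525.2, -166.4, 123.3]
tcp_rot: [3.141, -0.0, 2.876]
contact_force: [-2.6, 0.7, -0.3]
grip_width: 9.6
finger_force: 30.0
time: 28.93
tool_pos: [524.5, -166.2, 123.4]
tcp_rot: [3.141, 0.0, 2.876]
contact_force: [0.6, 0.3, -0.7]
grip_width: 10.1
finger_force: 30.0
```

```bash
python3 -m pendant '[[[0.05,-0.014,0],[0,0,0],-1],[[0.05,-0.014,0],[0,0,0],-1],[[0.035,-0.009,0],[0,0,0],-1],[[0.027,-0.007,0],[0,0,0],-1],[[0,0,0],[0,0,0],-1],[[0,0,0],[0,0,0],-1],[[0,0,0],[0,0,0],-1],[[0,0,0],[0,0,0],-1],[[0,0,0],[0,0,0],-1],[[0,0,0],[0,0,0],-1]]'; python3 -m pendant '[[[-0.05,0.014,0],[0,0,0],-1],[[-0.05,0.014,0],[0,0,0],-1],[[0,0,0],[0,0,0],-1],[[0,0,0],[0,0,0],-1],[[0,0,0],[0,0,0],0],[[0,0,0],[0,0,0],0],[[0,0,0],[0,0,0],0],[[0,0,0],[0,0,0],0],[[0,0,0],[0,0,0],0],[[0,0,0],[0,0,0],0]]'
```

```text
time: 29.77
tool_pos: [525.7, -166.4, 122.6]
tcp_rot: [3.141, -0.009, 2.877]
contact_force: [-11.2, 2.0, 5.7]
grip_width: 9.8
finger_force: 29.9
time: 30.6
tool_pos: [526.4, -166.7, 123.4]
tcp_rot: [3.142, 0.001, 2.876]
contact_force: [-0.8, -0.1, 0.7]
grip_width: 43.8
finger_force: 0.0
```

```bash
python3 -m pendant '[[[0,0,0.9],[0,0,0],0],[[0,0,0.9],[0,0,0],0],[[0,0,0.9],[0,0,0],0],[[0,0,0.9],[0,0,0],0],[[0.64,-0.175,0],[0,0,0],0],[[0.64,-0.175,0],[0,0,0],0],[[0.64,-0.175,0],[0,0,0],0],[[0.64,-0.175,0],[0,0,0],0],[[0,0,0],[0,0,0],0],[[0,0,0],[0,0,0],0]]'; python3 -m pendant '[[[0,0,0],[0,0,0],0],[[0,0,0],[0,0,0],0],[[0,0,0],[0,0,0],0],[[0,0,0],[0,0,0],0],[[0,0,0],[0,0,0],0],[[0,0,0],[0,0,0],0],[[0,0,0],[0,0,0],0],[[0,0,0],[0,0,0],0],[[0,0,0],[0,0,0],0],[[0,0,0],[0,0,0],0]]'
python3 - <<'E'
from h import *
c=cam("wrist"); a=bot.capture("wrist"); cv2.imwrite("pics/w9.png",a); np.savez("w9.npz",K=c[0],D=c[1],T=c[2])
u=np.array([.965,-.262]); n=np.array([.262,.965])
tab=np.array([525,-166.3]); sp=tab+33*u
P=lambda p,z:proj(c,[[*p,z]])[0].round(1)
print("pred tab top",P(tab,133),"tip",P(sp,118),"jaw ends",P(sp+9.5*u,102))
g=cv2.cvtColor(a,cv2.COLOR_BGR2GRAY)
x,y=P(sp,118).astype(int); x0,y0=x-34,y-70
s=g[y0:y0+104:2,x0:x0+68:2]; print(x0,y0)
for i,r in enumerate(s): print(y0+2*i,"".join(" .:-=+*#%@"[9-min(int(v)//20,9)] for v in r))
E
```

```text
time: 31.43
tool_pos: [603.1, -187.7, 230.5]
tcp_rot: [3.141, -0.001, 2.877]
contact_force: [-0.1, 0.1, 0.3]
grip_width: 46.0
finger_force: 0.0
time: 32.27
tool_pos: [602.9, -187.6, 231.3]
tcp_rot: [3.142, -0.0, 2.876]
contact_force: [-0.4, 0.2, 0.4]
grip_width: 45.6
finger_force: 0.0
pred tab top [319.7 108.7] tip [319.8 149.3] jaw ends [319.8 158.5]
285 79
79 ::-----------*#=-----#%*+++++++---
81 :------------=+=-----##*+++++++---
83 -:------------------++++++++++----
85 #------------------+++++++++++----
87 ##-----------------+++++++++++++--
89 *##----------------++++++++++++---
91 -**---------------+++++++++++++--*
93 :-----------------++++++++++++=---
95 :------------------+*+++++++++=---
97 :--------------++++++*++++++++=---
99 ---------------++++++*++++++++----
101 -------------==++++=+*+++++++-----
103 :-----------+++++++++*+++++++-----
105 ------------=+++++==+*+++++++-----
107 --------::::=++++==++*++++++=-----
109 --------::::+++++=++++++++++------
111 --------::::=::++++++-:-++++------
113 --------::: :**++++++***:=++::----
115 --------:.  -**++++++***-.-+::::::
117 -----
[... 577 characters left out ...]
47 ***+*=---+*++=-::- ---=++*=--- :::
149 **+++=---=*++=----=----++*=--. :::
151 +****=---=*+++--------=++*=-.  =::
153 *****+---=*+++=---=---+++*=--- =::
155 ******==-=**+++---=-==++**=-===+:=
157 *****+=--=**++++====++++**====++++
159 *****++===----++++++++=----==+++++
161 *****+++==------=+++=----====+++++
163 *****++++=-=-------------===++++++
165 *****+++++==----------=====+++++++
167 *****++++++===--=---=====+++++++::
169 *****++++++++==========++++++++:::
171 *****++++++++++++==++++++++++++:::
173 *****++++++++++++++++++++++++++:::
175 **#****+++++++++++++++++++++++*+-+
177 *#%%***++++++++++++++++++++++++*%#
179 #%%****+++++++++++++++++++++++***#
181 %%********+***+**+**++**+**+***--+
```

The wrist picture agrees with the clip being home: the jaw ends are at row 158 where predicted, and the spindle's lower edge is at about row 162. The gripper is clear, so I'm handing in.

```bash
python3 -c "
from plant import bot
print(bot.close_job())"
```

```text
the job is handed in; nothing more can be done
None
```

I handed the job in at about 32 s: the collar is on the hub, the clip snapped in, was leaned on at about 14 N (13.8 N along the push), and released. The last wrist picture, checked by numbers rather than viewed, shows it home to within about 1 mm. The washer and spacer were not touched.

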